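# Refill the nut dispenser and hold its sprung gate open at the mark

## Task

Tip the three walnuts out of the blue cup into the clear hopper of the nut dispenser and stand the empty cup upright on its cork coaster again. Then pull the dispenser's black handle out until its yellow pointer is level with the red mark, so that all the walnuts drop into the white bowl below, and keep holding the handle there: the slide springs shut when let go, so finish with the gripper still holding it at the mark. Leave the bowl, jam jar, tongs tray and stack of dishes where they are.

Things in the scene. Friction and masses are not known exactly. Their poses are not given: they have to be found in the camera images.
- dispenser: Fixed nut dispenser. Origin: centre of its underside on the counter; z up, +x from the handle side to the rear (the handle is pulled to -x). Base 140 x 146 x 8 mm; wooden side walls at y = +-63 to +-73 mm, 118 mm long in x, 155 mm tall. A steel rail (y = 32 to 40 mm, top at z = 85 mm) runs forward from the hopper to x = -219 mm, held there by a thin post.
- hopper_mouth (a point): Centre of the mouth of the dispenser's open clear hopper, 155 mm above the counter, level with its rim; inside 110 mm (dispenser x) by 126 mm (y), walls 4 mm front and rear. Its floor slopes to a 60 x 60 mm outlet 87 mm above the counter, shut by the steel slide gate. Below the gate front and rear are open and the bowl stands on the base.
- slide (a joint): Travel of the dispenser's slide gate in m along the dispenser's -x: 0 shut, up to 0.100. A spring pulls it shut: 1.8 N at 0 plus 90 N/m (about 7 to 9 N at the mark). It does not latch.
- handle: Upright black handle of the slide gate, a post 22 mm (dispenser x) by 24 mm (dispenser y) and 56 mm tall. Origin: centre of its foot, 85 mm above the counter (top at 141 mm), 105 mm in front of the dispenser's centre when shut (its face is 35 mm clear of the hopper's front wall); axes parallel to the dispenser's. Moves with the slide.
- pointer (a point): Tip of the small yellow pointer that sticks out of the foot of the handle to the dispenser's +y side, 28 mm from the handle's centre, at the same x as the handle's centre, 91 mm above the counter.
- mark: Red clip, 5 mm (dispenser x) by 16 by 14 mm tall, fixed on the rail ahead of the handle at 62 to 78 mm of slide travel, differing each time. Axes as the dispenser's. Origin: middle of its 5 mm width, at its edge beside the pointer's path, 80 mm above the counter. Pointer and mark are level when both have the same x along the dispenser.
- bowl: White bowl, rim radius 56 mm, 48 mm tall, loose, standing centred on the dispenser's base plate (8 mm above the counter). Origin: centre of its underside.
- cup: Blue ceramic cup without handle, about 0.22 kg, slightly conical: outer radius 30 mm at the foot, 34 mm at the rim, 85 mm tall, wall 3 mm, floor 5 mm; centre of mass about 37 mm up. Tipped about 115 degrees from upright, the walnuts roll out. Origin: centre of its underside; z along its axis to the mouth. Starts on the coaster with the three walnuts in it.
- coaster: Round cork coaster, radius 50 mm, 6 mm thick, fixed. Origin: centre of its underside, on the counter.
- nut0: One of three small walnuts, 24 x 22 x 22 mm, 12 g. Origin: its centre.
- nut1: One of three small walnuts, 24 x 22 x 22 mm, 12 g. Origin: its centre.
- nut2: One of three small walnuts, 24 x 22 x 22 mm, 12 g. Origin: its centre.
- tongs_tray: Steel tray 194 x 89 mm, 15 mm tall, long along its x, with serving tongs on it. Bystander, loose. Origin: centre of its underside.
- jam_jar: Jam jar, radius 32 mm, 85 mm tall. Bystander, loose. Origin: centre of its underside.
- dish_stack: Stack of white dishes, radius 52 mm, 90 mm tall. Bystander, loose. Origin: centre of its underside.

How it is judged:
On the way, in this order (a step that is already met when the one before it is completed fails the run):
1. all three walnuts lie in the hopper, with the slide shut (x of nut0 in the frame of dispenser between -0.058 and 0.058 m and y of nut0 in the frame of dispenser between -0.066 and 0.066 m and z of nut0 in the frame of dispenser between 0.088 and 0.165 m and x of nut1 in the frame of dispenser between -0.058 and 0.058 m and y of nut1 in the frame of dispenser between -0.066 and 0.066 m and z of nut1 in the frame of dispenser between 0.088 and 0.165 m and x of nut2 in the frame of dispenser between -0.058 and 0.058 m and y of nut2 in the frame of dispenser between -0.066 and 0.066 m and z of nut2 in the frame of dispenser between 0.088 and 0.165 m and value of joint slide below 0.008 m), for 0.2 s.
2. the cup stands upright on its coaster, let go, the walnuts still in the hopper and the slide shut (all of step 1 and horizontal distance between cup and coaster below 0.03 m and angle between cup's own z axis and vertical below 0.1 rad and height (world z) of cup below 0.012 m and contact force between the fingers and cup below 0.1 N), for 0.2 s.
3. the slide is pulled out to the mark by the gripper (x of pointer in the frame of mark between -0.006 and 0.006 m and contact force between the fingers and handle above 1 N), for 0.3 s.
At the end, for the whole second after the job is handed in: The gripper still holds the handle, with the slide still and the pointer within 6 mm of the red mark; all three walnuts are in the bowl, which has moved less than 20 mm; the cup stands upright on the coaster, its centre within 30 mm of the coaster's (all of step 3 and horizontal distance between each of nut0, nut1, nut2 and bowl below 0.054 m and height (world z) of each of nut0, nut1, nut2 below 0.065 m and velocity of joint slide between -0.01 and 0.01 m/s and horizontal distance between cup and coaster below 0.03 m and angle between cup's own z axis and vertical below 0.1 rad and height (world z) of cup below 0.012 m and contact force between the fingers and cup below 0.1 N and distance of bowl from where it was at the start of the episode below 0.02 m); the arm keeps its last pose, push and grip.
It fails at once if the tongs tray is pushed more than 25 mm or tipped (distance of tongs_tray from where it was at the start of the episode above 0.025 m or angle between tongs_tray's own z axis and vertical above 0.35 rad).
It fails at once if the jam jar is pushed more than 25 mm or tipped (distance of jam_jar from where it was at the start of the episode above 0.025 m or angle between jam_jar's own z axis and vertical above 0.35 rad).
It fails at once if the stack of dishes is pushed more than 25 mm or tipped (distance of dish_stack from where it was at the start of the episode above 0.025 m or angle between dish_stack's own z axis and vertical above 0.35 rad).
It also fails if it takes over 72 s, if anything falls off the work surface, if the arm or the gripper's body presses on something with over 40 N, if the wrist force passes 120 N, or if a joint passes its speed limit or range.

## Robot

A 7-joint arm with a two-finger parallel gripper is mounted at the origin on the work surface. World frame = base frame: x ahead of the robot, y to its left, z up, the work surface at z = 0. Lengths are in m, angles in rad, forces in N, time in s.
With the tool pointing down it reaches from about 0.425 to 0.925 m from the base axis. Payload 6.8 kg.
Tool frame: the origin (TCP) lies at the very end of the fingers, on their centre line; the grasp point (between the pads) lies 19 mm behind it (bot.pinch_z is the distance from the TCP to the grasp point, in m); z points along the fingers, y is the line along which they close (so a half turn about z gives the same grasp; the last joint's range is limited). The gripper opens to 88 mm and grips with 3 to 60 N. Pads are 20 mm wide; open, the fingers measure 115 mm over their backs; the gripper's body (75 mm by 178 mm) begins 61 mm behind the grasp point.
Start: joints at [1.048, 0.477, 0.022, 1.555, -0.011, 1.109, -0.083], TCP at [0.272, -0.618, 0.223] pointing down, gripper open.
Joint ranges: [-2.96, 2.96], [-0.34, 2.1], [-1.41, 1.46], [0.24, 2.44], [-1.37, 4.51], [0.17, 1.92], [-2.96, 2.96]. Speed limits (rad/s): [2.39, 2.39, 3.14, 3.14, 3.14, 3.14, 3.14].

## Interface

Orientations are given as [roll, pitch, yaw] about the fixed x, y, z axes, in that order (R = Rz(yaw) Ry(pitch) Rx(roll)).
In Python, from station import bot, planner, capture, job, telemetry gives the robot as it stands. The module is installed in compiled form; this text tells all that it offers. Calls block until the motion is done:
- bot.move_to(position, orientation): joint-space move of the TCP to a pose.
- bot.move_straight(position, orientation=None, vel=0.15): straight line of the TCP; orientation=None keeps the orientation; vel is the mean speed in m/s.
- bot.set_joints(angles): joint-space move.
- bot.command_gripper(opening): opening from 0.0 (shut) to 1.0 (fully open); the grip force is fixed at half the most; returns when the fingers have stopped.
- bot.pause(seconds).
- planner.inverse_kinematics(position, orientation): joint angles nearest the present ones, or None.
- capture(name): name is "side" or "top" or "wrist"; returns a dict with "frame" (420x560x3 uint8, red, green, blue), "K" (3x3 intrinsics, pixels), "R" (3x3) and "t" (3): a world point X has camera coordinates R X + t. Camera axes: x right, y down, z forward; pixel columns grow to the right and rows downward; lengths in m; the calibration is good to about 2 mm. The wrist camera is an equidistant fisheye: a pixel r from the principal point sees the ray r / f radians off the axis. A picture is of the moment at which its call begins. There is no depth.
A pose or a line that the arm cannot do raises bot.MotionError and nothing moves.
- job.job_done(): hands the job in; it is judged then, once.
Readings, each from a call of its own:
- telemetry.get_clock(): time.
- telemetry.get_joint_positions(): joint angles.
- telemetry.get_joint_vel(): joint speeds.
- telemetry.get_joint_torque(): joint torques, N m.
- telemetry.get_eef_pos(): TCP position.
- telemetry.get_orientation(): TCP orientation.
- telemetry.get_force(): force on the tool from outside, world axes, zero at the start.
- telemetry.get_moment(): the same for the moment, N m.
- telemetry.get_grip_width(): opening from 0.0 (shut) to 1.0 (fully open).
- telemetry.get_grasp_force(): force on a finger pad.
Only numpy, scipy, OpenCV 4.12 (cv2) and the standard library are available. Lean on these libraries where they do the work, as an engineer would, in place of code of your own. Each camera call takes 0.05 s, during which the arm holds its last target. There are 200 camera calls.

## Working session

There is one attempt and no reset: what is moved stays moved. The work goes in short steps, each a Python script; the robot and the scene stay as the last script left them, time stands still between calls to the robot, and variables do not carry over. Pictures are saved under pics/ and viewed, at most 10 in all, crops included, and the job is handed in when it is done.

```bash
mkdir -p pics; python3 - <<'E'
from station import bot, planner, capture, job, telemetry
import cv2, numpy as np, pickle
for n in ("top","side"):
    c=capture(n); pickle.dump(c,open(f"pics/{n}.pkl","wb"))
    cv2.imwrite(f"pics/{n}0.png",cv2.resize(c["frame"][:,:,::-1],(800,600),interpolation=cv2.INTER_CUBIC))
    print(n,c["K"],c["R"],c["t"],-c["R"].T@c["t"])
E
```

```text
top [[441.88145349   0.         284.02720699]
 [  0.         441.88145349 204.36566538]
 [  0.           0.           1.        ]] [[ 0.02371607 -0.99969286  0.00719321]
 [-0.99614464 -0.02423855 -0.08431105]
 [ 0.08445951 -0.00516595 -0.99641352]] [-0.0265423   0.60908701  0.90176711] [ 0.53120543 -0.00711228  0.95007663]
side [[479.87054385   0.         286.06144419]
 [  0.         479.87054385 208.0562496 ]
 [  0.           0.           1.        ]] [[ 9.98132818e-01 -6.10792874e-02  4.45661406e-04]
 [-2.77900742e-02 -4.60607241e-01 -8.87168914e-01]
 [ 5.43929199e-02  8.85500023e-01 -4.61444601e-01]] [-0.59776863  0.12893847  1.13585449] [ 0.53845325 -0.98292047  0.63879053]
```

View pics/top0.png

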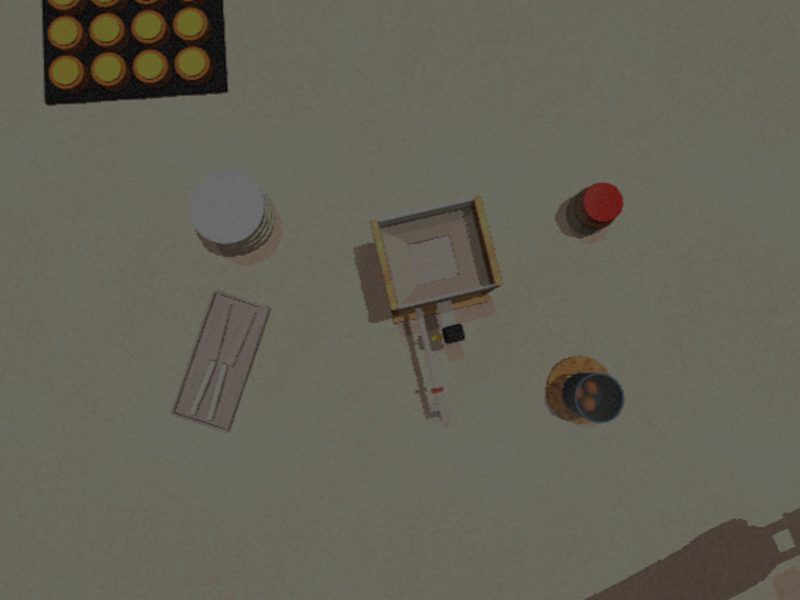

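View pics/side0.png

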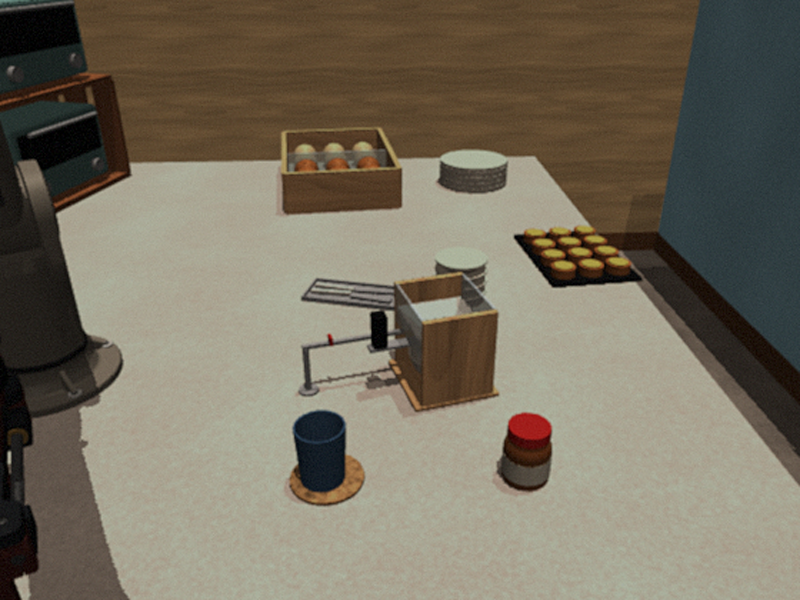

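Top view: hopper walls' corners at about (372,222), (480,199), (498,285), (393,310). The handle top is near (453,333), the red mark (437,390), the cup rim (598,398), the coaster (579,389), the jar (602,205) and the dish stack (228,210). The side view agrees. Next I enlarge both for accurate pixels.

```bash
python3 - <<'E'
import cv2, numpy as np, pickle
c=pickle.load(open("pics/top.pkl","rb"))["frame"][:,:,::-1]
f=np.clip(c.astype(float)*1.8,0,255).astype(np.uint8)
cv2.imwrite("pics/crop_top.png",cv2.resize(f[130:300,250:450],(800,680),interpolation=cv2.INTER_CUBIC)[:600])
s=pickle.load(open("pics/side.pkl","rb"))["frame"][:,:,::-1]
cv2.imwrite("pics/crop_side.png",cv2.resize(s[185:355,195:395],(706,600),interpolation=cv2.INTER_CUBIC))
E
```

```text
(no output)
```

View pics/crop_top.png

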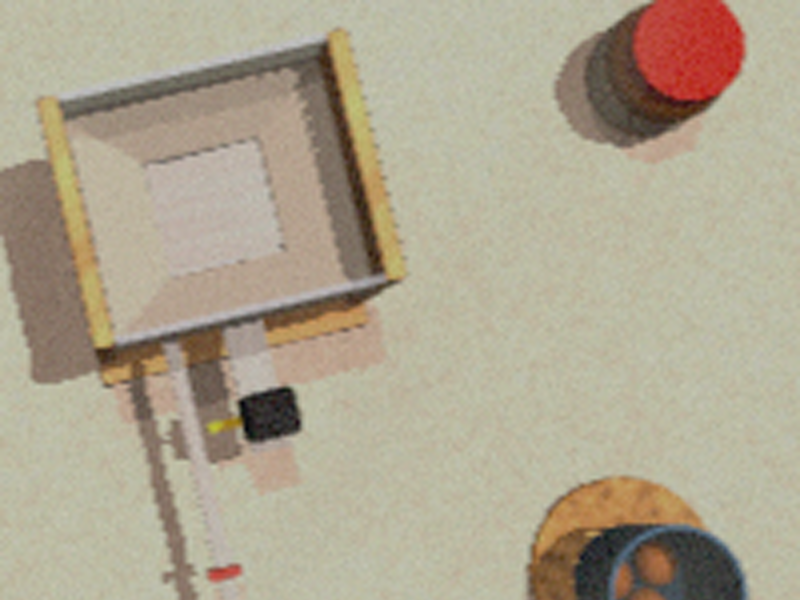

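View pics/crop_side.png

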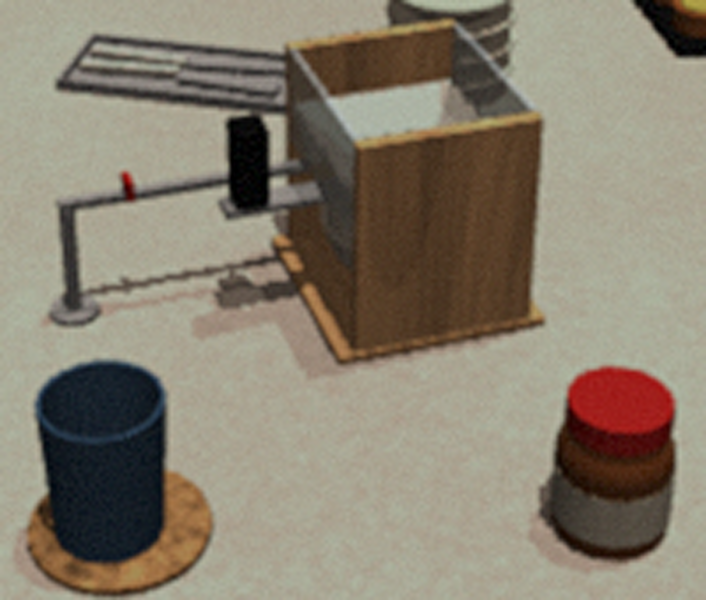

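Top crop: hopper outer wall corners at (38,103), (344,30), (404,275), (95,347). Handle top is at (269,413), pointer tip (210,428) and red clip (225,573). Side crop: clip at (127,186), cup rim centre (101,400), coaster centre (120,530). Now I fit the poses.

```bash
cat > geo.py <<'E'
import pickle, numpy as np
from scipy.optimize import least_squares
T=pickle.load(open("pics/top.pkl","rb")); S=pickle.load(open("pics/side.pkl","rb"))
def proj(c,X):
    p=c["K"]@(c["R"]@np.asarray(X,float)+c["t"]); return p[:2]/p[2]
def onz(c,uv,z):
    d=c["R"].T@np.linalg.solve(c["K"],[uv[0],uv[1],1]); o=-c["R"].T@c["t"]
    return o+d*(z-o[2])/d[2]
def ct(x,y): return ((x+.5)/4-.5+250,(y+.5)/4-.5+130)
def cs(x,y): return ((x+.5)/3.53-.5+195,(y+.5)/3.53-.5+185)
def full(x,y): return ((x+.5)*.7-.5,(y+.5)*.7-.5)
def disp(p,l): 
    c,s=np.cos(p[2]),np.sin(p[2]); return np.array([p[0]+c*l[0]-s*l[1],p[1]+s*l[0]+c*l[1],l[2]])
E
python3 - <<'E'
from geo import *
o=[(T,ct(38,103),(.059,.073,.155)),(T,ct(344,30),(.059,-.073,.155)),(T,ct(404,275),(-.059,-.073,.155)),(T,ct(95,347),(-.059,.073,.155)),
(T,ct(269,413),(-.105,0,.141)),(T,ct(210,428),(-.105,.028,.091)),
(S,cs(288,45),(-.059,.073,.155)),(S,cs(357,150),(-.059,-.073,.155)),(S,cs(542,118),(.059,-.073,.155)),(S,cs(452,24),(.059,.073,.155)),(S,cs(340,360),(-.07,-.073,.004))]
f=lambda p:np.concatenate([proj(c,disp(p,l))-uv for c,uv,l in o])
r=least_squares(f,[.6,0,.2]); print(r.x,np.round(r.fun.reshape(-1,2),1).tolist())
p=r.x
inv=lambda X:(np.array([[np.cos(p[2]),np.sin(p[2])],[-np.sin(p[2]),np.cos(p[2])]])@(X[:2]-p[:2])).round(4)
print("mark top", inv(onz(T,ct(225,573),.094)),inv(onz(T,ct(242,570),.094)),"side",inv(onz(S,cs(127,186),.087)))
print("pointer",inv(onz(T,ct(210,428),.091)), "handle",inv(onz(T,ct(269,413),.141)))
print("cup", onz(T,full(598.5,397.5),.091),onz(S,cs(101,400),.091),"coaster",onz(S,cs(120,530),.006))
print("jar",onz(T,ct(689,46),.085),"dish",onz(T,full(228,210),.09), "tray", [onz(T,full(*q),.015).round(3).tolist() for q in((217,292),(270,308),(228,431),(174,412))])
E
```

```text
[ 0.65011084 -0.04828645  0.25186297] [[-0.4, -1.1], [0.8, -0.5], [1.2, 0.7], [-0.2, 0.9], [1.0, 0.3], [-0.4, 0.3], [-0.8, -1.6], [0.3, -1.4], [0.9, -0.9], [0.5, -2.3], [-0.3, 0.1]]
mark top [-0.1738  0.0361] [-0.1742  0.0278] side [-0.1754  0.0353]
pointer [-0.1046  0.027 ] handle [-0.104   0.0017]
cup [ 0.46770616 -0.27474251  0.091     ] [ 0.46736951 -0.27848592  0.091     ] coaster [ 0.47261626 -0.28157234  0.006     ]
jar [ 0.73769472 -0.28330671  0.085     ] dish [0.71187747 0.23661479 0.09      ] tray [[0.604, 0.268, 0.015], [0.582, 0.189, 0.015], [0.401, 0.242, 0.015], [0.427, 0.322, 0.015]]
```

Fits agree within about 2 px: dispenser (0.650,-0.048), yaw 0.252, mark at travel ≈0.070 (in range), cup ≈(0.468,-0.277). Now I search for a feasible grasp and pour.

```bash
cat > pour.py <<'E'
import numpy as np
from scipy.spatial.transform import Rotation as Ro
P=np.array([.650,-.0483]); YAW=.252; CUP=np.array([.4680,-.2765])
HG=.055      # grasp height above the cup's underside
def pick_R(phi,dl,flip):
    z=np.array([np.cos(phi)*np.cos(dl),np.sin(phi)*np.cos(dl),-np.sin(dl)]); y=flip*np.array([-np.sin(phi),np.cos(phi),0])
    return Ro.from_matrix(np.c_[np.cross(y,z),y,z])
def rpy(R): return R.as_euler("xyz").tolist()
def pour_pose(Rp,al,th,psi,mouth):
    """cup tipped by th about the horizontal axis at angle al (then turned by psi); mouth centre at mouth."""
    Q=Ro.from_euler("z",psi)*Ro.from_rotvec(th*np.array([np.cos(al),np.sin(al),0]))
    R=Q*Rp; g=mouth-(.085-HG)*Q.apply([0,0,1])
    return g+.019*R.apply([0,0,1]),R,Q
def body_low(g,R):   # lowest point of gripper body relative to grasp point
    return min(R.apply([[a*.0375,b*.089,-d] for a in(-1,1) for b in(-1,1) for d in(.061,.2)])[:,2])
E
python3 - <<'E'
from pour import *
from station import planner, telemetry
print(telemetry.get_clock())
ik=lambda p,R:planner.inverse_kinematics(list(p),rpy(R))
az=np.arctan2(CUP[1],CUP[0]); res=[]
D=np.deg2rad
for dl in D([0,15,30,45,60]):
  for phi in az+D(np.arange(-60,90,30)):
    for fl in(1,-1):
      Rp=pick_R(phi,dl,fl)
      g=np.array([*CUP,.006+HG]); z=Rp.apply([0,0,1])
      if ik(g+.019*z,Rp) is None or ik(g-.08*z,Rp) is None: continue
      for al in phi+D([0,180]):
        for psi in D(np.arange(-120,121,30)):
          ok=[]
          for th in D([0,40,80,120]):
            t,R,Q=pour_pose(Rp,al,th,psi,np.array([*P,.24])); ok.append(ik(t,R) is not None)
            if not ok[-1]: break
          if all(ok):
            q=ik(t,R); lo=body_low(None,R)
            res.append((lo+ (.24+.03*np.cos(D(60))),np.rad2deg([dl,phi-az,al-phi,psi]).round(),fl,np.round(q,2)))
res.sort(key=lambda r:-r[0]); print(len(res))
for r in res[:25]: print(round(r[0],3),*r[1:])
E
```

```text
0.1
376
0.159 [  0. -60. 180.  30.] 1 [-0.4   0.71 -0.18  2.07  1.59  1.69  0.89]
0.159 [  0. -60. 180. 120.] 1 [-0.12  0.81  0.64  2.27  3.93  1.79  0.1 ]
0.159 [  0. -60. 180. -30.] -1 [-0.79  1.22  0.84  1.3   0.45  1.86 -1.61]
0.159 [  0. -60. 180. 120.] -1 [ 0.21  0.68  0.23  2.25  4.02  1.54 -2.88]
0.159 [  0. -30. 180.  30.] 1 [-0.77  0.7   0.43  2.43  2.18  1.31  0.42]
0.159 [  0. -30. 180. -60.] -1 [-0.79  1.22  0.84  1.3   0.45  1.86 -1.61]
0.159 [  0. -30. 180. 120.] -1 [ 1.26  1.2  -1.19  1.81 -0.83  0.75  2.76]
0.159 [   0.   30.    0. -120.] 1 [-0.81  1.47  1.25  1.18  0.17  1.77 -2.35]
0.159 [  0.  30.   0. 120.] 1 [ 0.83  1.38 -1.2   1.1  -0.27  1.88  1.29]
0.159 [  0.  30. 180. -30.] 1 [-0.77  0.7   0.43  2.43  2.18  1.31  0.42]
0.159 [  0.  30. 180.  30.] 1 [-0.12  0.81  0.64  2.27  3.93  1.79  0.1 ]
0.159 [  0.  30. 180.  60.] 1 [ 0.91  0.87 -0.6   1.83 -1.36  1.17 -0.05]
0.159 [   0.   30.    0. -120.] -1 [-0.7   1.26  0.84  1.17  0.47  1.88  0.54]
0.159 [  0.  30.   0. 120.] -1 [ 0.78  1.28 -1.    1.11 -0.41  1.91 -1.73]
0.159 [  0.  30. 180. -30.] -1 [-0.08  0.6
[... 338 characters left out ...]
60. 180.  30.] 1 [ 0.91  0.87 -0.6   1.83 -1.36  1.17 -0.05]
0.159 [  0.  60. 180. -90.] -1 [-0.24  0.74 -0.38  2.06  1.65  1.81 -2.23]
0.159 [  0.  60. 180. -60.] -1 [-0.08  0.65 -0.38  2.38  2.25  1.66 -2.36]
0.159 [  0.  60. 180.  30.] -1 [ 1.26  1.2  -1.19  1.81 -0.83  0.75  2.76]
0.159 [  0. -60.   0.   0.] 1 [-1.11  1.41  1.25  1.6   0.3   1.17 -2.44]
0.159 [  0. -60. 180.  60.] 1 [-0.77  0.7   0.43  2.43  2.18  1.31  0.42]<stdin>:12: UserWarning: Gimbal lock detected. Setting third angle to zero since it is not possible to uniquely determine all angles.
<stdin>:17: UserWarning: Gimbal lock detected. Setting third angle to zero since it is not possible to uniquely determine all angles.
```

```bash
python3 -W ignore - <<'E'
from pour import *
from station import planner
ik=lambda p,R:planner.inverse_kinematics(list(p),rpy(R))
az=np.arctan2(CUP[1],CUP[0]); res=[]; D=np.deg2rad
for dl in D([15,25,35]):
  for phi in az+D(np.arange(-60,80,20)):
    for fl in(1,-1):
      Rp=pick_R(phi,dl,fl); g=np.array([*CUP,.006+HG]); z=Rp.apply([0,0,1])
      qs=[ik(g-.08*z,Rp),ik(g+.019*z,Rp),ik(g+.019*z+[0,0,.2],Rp)]
      if any(q is None for q in qs): continue
      for al in phi+D([0,180]):
        for psi in D(np.arange(-100,121,20)):
          Q=list(qs)
          for th in D([0,30,60,90,120]):
            t,R,_=pour_pose(Rp,al,th,psi,np.array([*P,.25])); q=ik(t,R)
            if q is None: break
            Q.append(q)
          else:
            Q=np.array(Q); d=np.abs(np.diff(Q,axis=0)).max()
            zt=R.apply([0,0,1])
            res.append((d,np.rad2deg([dl,phi-az,al-phi,psi]).round(),fl,round(body_low(0,R)+.265,3),np.rad2deg(np.arctan2(zt[1],zt[0])).round(),Q[1].round(2),Q[3].round(2),Q[-1].round(2)))
res.sort(key=lambda r:r[0]); print(len(res))
for r in res[:14]: print(round(r[0],2),*r[1:])
E
```

```text
Traceback (most recent call last):
ValueError: time passes only in moves, steps and waits
```

```bash
python3 -W ignore - <<'E'
from pour import *
from station import planner,telemetry
n=0
def ik(p,R):
    global n; n+=1
    return planner.inverse_kinematics(list(p),rpy(R))
az=np.arctan2(CUP[1],CUP[0]); res=[]; D=np.deg2rad
try:
 for dl in D([25]):
  for phi in az+D([0,-40,40]):
    for fl in(1,-1):
      Rp=pick_R(phi,dl,fl); g=np.array([*CUP,.006+HG]); z=Rp.apply([0,0,1])
      qs=[ik(g-.08*z,Rp),ik(g+.019*z,Rp),ik(g+.019*z+[0,0,.2],Rp)]
      if any(q is None for q in qs): continue
      for al in phi+D([0,180]):
        for psi in D(np.arange(-80,101,30)):
          Q=list(qs)
          for th in D([120,80,40,0]):
            t,R,_=pour_pose(Rp,al,th,psi,np.array([*P,.25])); q=ik(t,R)
            if q is None: break
            Q.insert(3,q)
            if th>2: Rf=R
          else:
            Q=np.array(Q); d=np.abs(np.diff(Q,axis=0)).max()
            zt=Rf.apply([0,0,1])
            res.append((d,np.rad2deg([dl,phi-az,al-phi,psi]).round(),fl,round(body_low(0,Rf)+.265,3),np.rad2deg(np.arctan2(zt[1],zt[0])).round(),Q[1].round(2),Q[3].round(2),Q[-1].round(2)))
except ValueError as e: print(e)
print(n,telemetry.get_clock())
res.sort(key=lambda r:r[0]); print(len(res))
for r in res[:14]: print(round(r[0],2),*r[1:])
E
```

```text
63 0.1
10
0.65 [ 25. -40. 180.  40.] 1 0.129 -53.0 [ 0.28  0.84 -0.49  2.36  1.83  1.48 -1.47] [ 0.2   0.49 -0.69  2.27  2.    1.16 -0.96] [-0.69  0.83  0.23  2.16  1.7   1.6   0.62]
0.69 [ 25. -40. 180.  10.] 1 0.129 -83.0 [ 0.28  0.84 -0.49  2.36  1.83  1.48 -1.47] [-0.11  0.6  -0.48  1.98  1.47  1.44 -0.95] [-0.51  0.9   0.02  1.78  1.33  1.91  0.94]
0.87 [ 25. -40. 180. -20.] 1 0.129 -113.0 [ 0.28  0.84 -0.49  2.36  1.83  1.48 -1.47] [-0.2   0.76 -0.35  1.62  1.1   1.71 -0.96] [-0.75  1.17  0.64  1.42  0.75  1.88  1.34]
1.1 [ 25. -40.   0. -50.] 1 0.129 -99.0 [ 0.28  0.84 -0.49  2.36  1.83  1.48 -1.47] [-0.33  0.91  0.02  1.26  0.67  1.9  -0.95] [-1.03  1.52  1.25  1.5   0.38  1.36 -2.43]
1.1 [ 25. -40. 180.  70.] 1 0.129 -23.0 [ 0.28  0.84 -0.49  2.36  1.83  1.48 -1.47] [ 0.94  0.67 -1.18  2.36  2.64  0.85 -0.71] [-0.82  0.98  0.63  2.43  2.32  1.52  0.02]
1.82 [ 25. -40.   0. -20.] 1 0.129 -69.0 [ 0.28  0.84 -0.49  2.36  1.83  1.48 -1.47] [-0.2   0.76 -0.35  1.62  1.1   1.71 -0.96] [-1.27  1.52  1.25  1.9   0.66  0.77 -2.8 ]
2.26 [ 25. -40. 180. 100.] 1 0.129 7.0 [ 0.28  0.84 -0.49  2.36  1.83  1.48 -1.47] [ 1.24  0.8  -1.21  2.19  3.8   0.23 -1.27] [-0.06  0.82  0.22  2.4   3.33  1.88  0.33]
4.63 [ 25. -40.   0.  10.] 1 0.129 -39.0 [ 0.28  0.84 -0.49  2.36  1.83  1.48 -1.47] [-0.11  0.6  -0.48  1.98  1.47  1.44 -0.95] [-1.36  1.55  1.23  2.25  1.85  0.55  2.19]
4.84 [ 25. -40.   0.  70.] 1 0.129 21.0 [ 0.28  0.84 -0.49  2.36  1.83  1.48 -1.47] [ 0.94  0.67 -1.18  2.36  2.64  0.85 -0.71] [0.   0.81 0.22 2.37 3.64 1.89 2.53]
5.52 [ 25. -40.   0. 100.] 1 0.129 51.0 [ 0.28  0.84 -0.49  2.36  1.83  1.48 -1.47] [ 1.24  0.8  -1.21  2.19  3.8   0.23 -1.27] [ 1.31  1.32 -1.22  2.01 -1.25  0.68  2.28]
```

```bash
cat >> pour.py <<'E'
def grid(x,y,d): return np.array([[a,b,-c] for a in np.linspace(-x,x,5) for b in np.linspace(-y,y,9) for c in np.arange(d[0],d[1]+.001,.015)])
CYL=np.array([[.05*np.cos(t),.05*np.sin(t),-c] for t in np.linspace(0,6.28,13) for c in np.arange(.2,.36,.02)])
PTS=np.r_[grid(.0375,.089,(.061,.2)),grid(.01,.058,(-.019,.061)),CYL]   # tool frame about the grasp point
CUPP=np.array([[.035*np.cos(t),.035*np.sin(t),h] for t in np.linspace(0,6.28,13) for h in(0,.04,.085)])
def hit(W):
    """any world points W inside the dispenser's grown boxes or the counter"""
    c,s=np.cos(YAW),np.sin(YAW); d=W[:,:2]-P; x=c*d[:,0]+s*d[:,1]; y=-s*d[:,0]+c*d[:,1]; z=W[:,2]
    return ((abs(x)<.068)&(abs(y)<.081)&(z<.165)|(abs(x+.105)<.021)&(abs(y)<.04)&(z<.151)|(x<-.06)&(x>-.235)&(abs(y-.036)<.02)&(z<.105)|(z<.01)).any()
def tool_hit(t,R): return hit(t-.019*R.apply([0,0,1])+R.apply(PTS))
E
cat > search.py <<'E'
from pour import *
from station import planner,telemetry
n=0
def ik(p,R):
    global n; n+=1
    return planner.inverse_kinematics(list(p),rpy(R))
az=np.arctan2(CUP[1],CUP[0]); res=[]; D=np.deg2rad; cand=[]
for dl in D([25,40,55]):
  for phi in az+D([-50,-25,0,25,50]):
      Rp=pick_R(phi,dl,1); g=np.array([*CUP,.006+HG]); z=Rp.apply([0,0,1])
      if tool_hit(g+.019*z,Rp) or tool_hit(g-.08*z,Rp): continue
      for ao in D([0,30,-30,150,180,210]):
        for psi in D(np.arange(-90,121,30)):
          for H in (.20,.22,.24,.26,.28):
            bad=False
            for th in D([115,85,50]):
              t,R,Q=pour_pose(Rp,phi+ao,th,psi,np.array([*P,H]))
              gg=t-.019*R.apply([0,0,1])
              if tool_hit(t,R) or hit(gg+Q.apply(CUPP-[0,0,HG])): bad=True;break
            if not bad: cand.append((H,dl,phi,ao,psi)); break
cand.sort(key=lambda c:c[0]); print(len(cand),[sum(c[0]==h for c in cand) for h in(.20,.22,.24,.26,.28)])
memo={}
try:
 for H,dl,phi,ao,psi in cand:
  if n>500: break
  for fl in(1,-1):
    Rp=pick_R(phi,dl,fl); g=np.array([*CUP,.006+HG]); z=Rp.apply([0,0,1])
    k=(dl,phi,fl)
    if k not in memo: memo[k]=[ik(g-.08*z,Rp),ik(g+.019*z,Rp),ik(g+.019*z+[0,0,.2],Rp)]
    Q=list(memo[k])
    if any(q is None for q in Q): continue
    for th in D([115,60,0]):
        t,R,_=pour_pose(Rp,phi+ao,th,psi,np.array([*P,H+(.05 if th<.1 else 0)])); q=ik(t,R)
        if q is None: break
        Q.insert(3,q)
    else:
        Q=np.array(Q); d=np.abs(np.diff(Q,axis=0)).max()
        res.append((d,H,np.rad2deg([dl,phi-az,ao,psi]).round(),fl,Q[1].round(2),Q[3].round(2),Q[-1].round(2)))
except ValueError as e: print(e)
print(n,len(res))
res.sort(key=lambda r:r[0])
for r in res[:12]: print(round(r[0],2),*r[1:])
E
python3 -W ignore search.py
```

```text
314 [0, 0, 0, 208, 106]
506 117
1.03 0.26 [ 40. -50. 150.  60.] 1 [-0.25  0.65  0.23  2.3   1.46  0.74 -1.28] [ 0.39  0.23 -0.69  2.16  1.61  0.58 -0.37] [-0.45  0.84  0.02  1.57  1.05  1.88  1.29]
1.09 0.26 [ 55. -50. 150.  60.] 1 [ 0.05  0.52  0.04  2.24  1.25  0.6  -0.89] [ 0.4   0.24 -0.63  1.99  0.88  0.58  0.36] [-0.74  1.09  0.61  1.44  0.74  1.8   1.52]
1.18 0.26 [ 55. -50. 150. -90.] 1 [ 0.05  0.52  0.04  2.24  1.25  0.6  -0.89] [ 0.    0.77 -0.11  1.1   0.12  1.89 -1.5 ] [ 0.61  1.03 -0.43  1.35 -1.01  1.78 -0.2 ]
1.29 0.26 [ 55. -25. 150.  30.] 1 [-0.03  0.48  0.24  2.39  2.02  0.36 -1.21] [ 0.37  0.25 -0.65  1.98  0.93  0.66  0.23] [-0.76  1.15  0.73  1.38  0.63  1.82  1.6 ]
1.47 0.26 [ 55. -25.  30.  60.] 1 [-0.03  0.48  0.24  2.39  2.02  0.36 -1.21] [ 0.33  0.19 -0.37  2.02  0.09  0.33  1.56] [ 0.88  1.1  -0.81  1.47 -0.8   1.53  1.51]
1.47 0.26 [ 55. -25. 150.  60.] 1 [-0.03  0.48  0.24  2.39  2.02  0.36 -1.21] [ 0.33  0.19 -0.37  2.02  0.09  0.33  1.56] [-0.48  0.85  0.02  1.74  1.27  1.84  1.2 ]
1.47 0.26 [ 40. -50. 150.  30.] 1 [-0.25  0.65  0.23  2.3   1.46  0.74 -
[... 221 characters left out ...]
  1.08 -0.98  1.78 -1.01  1.05  1.71]
1.71 0.26 [ 55. -50.  30. -90.] 1 [ 0.05  0.52  0.04  2.24  1.25  0.6  -0.89] [ 0.    0.77 -0.11  1.1   0.12  1.89 -1.5 ] [-1.19  1.41  1.25  1.78  0.48  0.94 -2.73]
1.8 0.26 [ 40. -50.  30. -60.] 1 [-0.25  0.65  0.23  2.3   1.46  0.74 -1.28] [-0.5   0.91  0.64  1.14  0.09  1.88 -0.78] [-1.3   1.27  1.27  2.01  0.72  0.55 -2.9 ]
1.86 0.26 [ 55. -25.  30.  30.] 1 [-0.03  0.48  0.24  2.39  2.02  0.36 -1.21] [ 0.37  0.25 -0.65  1.98  0.93  0.66  0.23] [ 1.14  1.08 -1.01  1.84 -1.09  0.97  1.79]
2.06 0.26 [ 55. -25. 150.  90.] 1 [-0.03  0.48  0.24  2.39  2.02  0.36 -1.21] [ 1.08  0.49 -1.16  1.88  0.15  0.55  2.15] [-0.51  0.72  0.02  2.1   1.69  1.61  0.98]
```

```bash
cat >> pour.py <<'E'
AZ=np.arctan2(CUP[1],CUP[0]); D=np.deg2rad
DL,PHI,AO,PSI=D(40),AZ+D(-50),D(150),D(60)
RP=pick_R(PHI,DL,1); G=np.array([*CUP,.006+HG]); Z=RP.apply([0,0,1])
E
python3 -W ignore - <<'E'
from pour import *
from station import *
bot.move_to(list(G-.08*Z+[0,0,.2]),rpy(RP)); print(telemetry.get_clock(),np.round(telemetry.get_joint_positions(),2))
bot.move_straight(list(G-.08*Z),vel=.15)
bot.move_straight(list(G+.019*Z),vel=.1)
print(telemetry.get_clock(),telemetry.get_force())
bot.command_gripper(0.0)
print(telemetry.get_clock(),telemetry.get_grip_width(),telemetry.get_grasp_force(),telemetry.get_force())
bot.move_straight(list(G+.019*Z+[0,0,.2]),vel=.15)
print(telemetry.get_clock(),telemetry.get_grip_width(),telemetry.get_grasp_force(),np.round(telemetry.get_joint_positions(),2))
for th in D([0,60,115]):
    t,R,Q=pour_pose(RP,PHI+AO,th,PSI,np.array([*P,.30 if th==0 else .26])); print(t.round(3),np.round(planner.inverse_kinematics(list(t),rpy(R)),2), Q.apply([0,0,1]).round(2))
import cv2
cv2.imwrite("pics/lift.png",capture("side")["frame"][:,:,::-1])
E
```

```text
1.7917 [ 0.29  0.13 -0.56  2.14  1.    1.26 -0.62]
4.4167 [0.2403888  0.31455913 0.96964706]
4.9083 0.7427402965560999 29.902403953337284 [-0.81317402  1.65777121  2.85136186]
6.3917 0.7427155499190954 29.992572236928936 [ 0.36  0.24 -0.47  2.18  1.18  1.11 -0.71]
[ 0.664 -0.053  0.258] [ 0.3   0.23 -0.59  2.18  1.64  0.57 -0.43] [0. 0. 1.]
[ 0.633 -0.079  0.233] [ 0.1   0.57 -0.65  1.78  1.13  1.5   0.62] [0.67 0.55 0.5 ]
[ 0.626 -0.084  0.271] [-0.45  0.84  0.02  1.57  1.05  1.88  1.29] [ 0.7   0.58 -0.42]
```

View pics/lift.png

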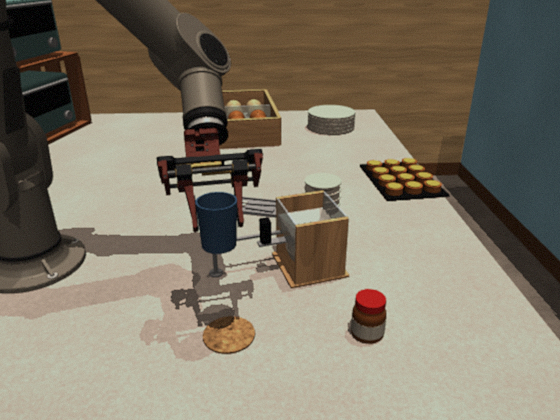

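The cup is held upright (at (218,222)) with the coaster free at (229,334). Now the pour.

```bash
cat > dopour.py <<'E'
from pour import *
from station import *
import cv2
MD=np.array([np.cos(D(39.5)),np.sin(D(39.5))])
def pose(th,H,off=-.015): return pour_pose(RP,PHI+AO,th,PSI,np.array([*(P+off*MD),H]))[:2]
def go(th,H):
    t,R=pose(th,H); bot.move_to(list(t),rpy(R))
E
python3 -W ignore - <<'E'
from dopour import *
t,R=pose(0,.33); bot.move_straight(list(t),rpy(R),vel=.2)
print(telemetry.get_clock())
for a in (20,40,55,70,80,90,100,110,118):
    go(D(a),.33-.06*min(a/55,1)); 
print(telemetry.get_clock(),np.round(telemetry.get_joint_positions(),2),telemetry.get_force())
bot.pause(.7)
for n in("side","top"): cv2.imwrite(f"pics/p_{n}.png",capture(n)["frame"][:,:,::-1])
a=cv2.imread("pics/p_top.png"); b=cv2.imread("pics/p_side.png")
cv2.imwrite("pics/p.png",np.hstack([cv2.resize(np.clip(a[90:290,200:420].astype(int)*17//10,0,255).astype(np.uint8),(440,400)),cv2.resize(b[120:320,180:360],(360,400))]))
E
```

```text
8.0583
11.025 [-0.44  0.82  0.01  1.61  1.07  1.9   1.31] [ 0.55747384  0.23962212 -1.68561784]
```

View pics/p.png

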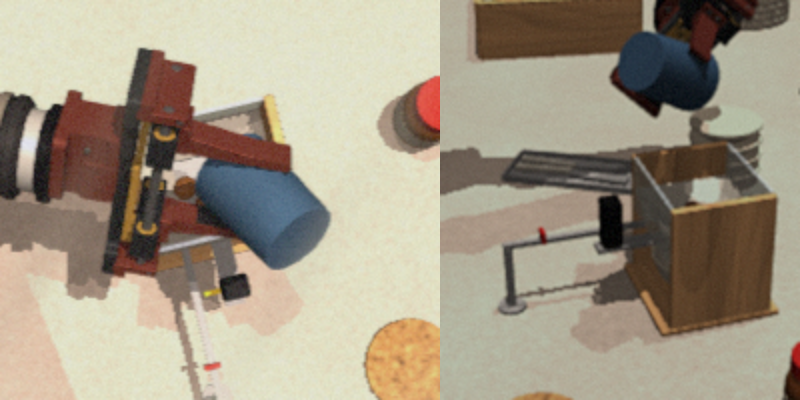

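One walnut shows in the hopper at (183,187); the rest is hidden by the cup. I tip back and look.

```bash
python3 -W ignore - <<'E'
from dopour import *
for a in (100,80,55,28,0): go(D(a),.33-.06*min(a/55,1))
bot.move_straight(list(G+.019*Z+[0,0,.2]),rpy(RP),vel=.2)
print(telemetry.get_clock(),telemetry.get_grip_width(),telemetry.get_force())
a=capture("top")["frame"][:,:,::-1]; b=capture("side")["frame"][:,:,::-1]
cv2.imwrite("pics/q.png",np.hstack([cv2.resize(np.clip(a[110:310,250:450].astype(int)*17//10,0,255).astype(np.uint8),(400,400)),cv2.resize(b[140:340,170:370],(400,400))]))
E
```

```text
15.6083 0.7443580884409684 [-0.51112958 -0.36614262 -1.62658432]
```

View pics/q.png

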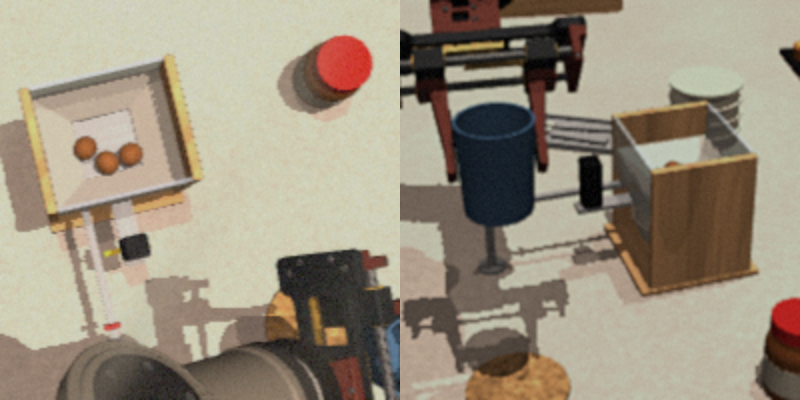

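All three walnuts lie in the hopper ((85,148), (106,162), (130,154)) and the cup hangs upright. I place it now.

```bash
python3 -W ignore - <<'E'
from dopour import *
bot.move_straight(list(G+.019*Z+[0,0,.012]),rpy(RP),vel=.15)
print(telemetry.get_force())
bot.move_straight(list(G+.019*Z+[0,0,.001]),vel=.03)
print(telemetry.get_force())
bot.command_gripper(1.0); bot.pause(.2)
bot.move_straight(list(G-.08*Z),vel=.12)
bot.move_straight(list(G-.08*Z+[0,0,.2]),vel=.25)
c=P+np.array([np.cos(YAW),np.sin(YAW)])*-.105
for s in(1,-1): 
    for h in (.25,.1): print(s,np.round(planner.inverse_kinematics([*c,h],[np.pi,0,YAW+s*np.pi/2]),2))
print(telemetry.get_clock(),np.round(telemetry.get_joint_positions(),2))
a=capture("top")["frame"][:,:,::-1]; b=capture("side")["frame"][:,:,::-1]
cv2.imwrite("pics/r.png",np.hstack([cv2.resize(np.clip(a[150:350,280:480].astype(int)*17//10,0,255).astype(np.uint8),(400,400)),cv2.resize(b[190:390,170:370],(400,400))]))
E
```

```text
[ 0.13326105 -0.82053115 -1.28954093]
[ 0.15359472 -0.20074018 -1.32344847]
1 [-0.03  0.25  0.06  1.82 -0.02  1.07  0.29]
1 [ 0.08  0.43 -0.07  1.95  0.04  0.76  0.24]
-1 [-0.22  0.25  0.29  1.83 -0.08  1.07 -2.79]
-1 [-0.15  0.44  0.22  1.97 -0.14  0.75 -2.74]
20.3 [-0.22  0.09 -0.02  2.17  0.96  1.2  -0.6 ]
```

View pics/r.png

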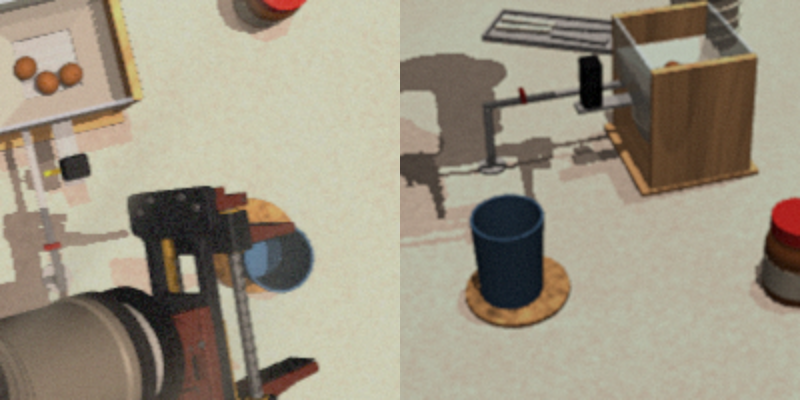

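The cup stands on the coaster, empty. Next the handle.

```bash
cat > hnd.py <<'E'
from dopour import *
X=np.array([np.cos(YAW),np.sin(YAW)]); O=[np.pi,0,YAW+np.pi/2]
def at(x,z): return [*(P+X*x),z]
def loc():
    e=np.array(telemetry.get_eef_pos()); d=e[:2]-P; return (d@X).round(4),(d@[-X[1],X[0]]).round(4),e[2].round(4)
E
python3 -W ignore - <<'E'
from hnd import *
bot.command_gripper(.5)
bot.move_to(at(-.106,.25),O); bot.move_straight(at(-.106,.101),vel=.12)
print(telemetry.get_clock(),telemetry.get_force(),loc())
bot.command_gripper(0.0)
print(telemetry.get_grip_width()*88,telemetry.get_grasp_force(),telemetry.get_force(),loc())
bot.move_straight(at(-.1745,.101),vel=.05); bot.pause(.5)
print(telemetry.get_clock(),telemetry.get_grip_width()*88,telemetry.get_grasp_force(),telemetry.get_force(),loc())
a=capture("top")["frame"][:,:,::-1]; b=capture("side")["frame"][:,:,::-1]
w=capture("wrist"); cv2.imwrite("pics/w.png",w["frame"][:,:,::-1])
cv2.imwrite("pics/s.png",np.hstack([cv2.resize(np.clip(a[130:280,260:410].astype(int)*17//10,0,255).astype(np.uint8),(400,400)),cv2.resize(b[190:290,200:300],(400,400),interpolation=cv2.INTER_CUBIC)]))
E
```

```text
23.5417 [ 0.92993506 -0.1687995   0.14791726] (np.float64(-0.1055), np.float64(-0.0002), np.float64(0.1017))
22.01002268062076 29.99561369419098 [1.80822913 0.18485475 1.4783186 ] (np.float64(-0.1054), np.float64(-0.0001), np.float64(0.1013))
26.0333 21.794361960158405 30.002962052822113 [ 7.62867426  0.71204328 -1.64594717] (np.float64(-0.1737), np.float64(-0.0003), np.float64(0.1013))
```

View pics/s.png

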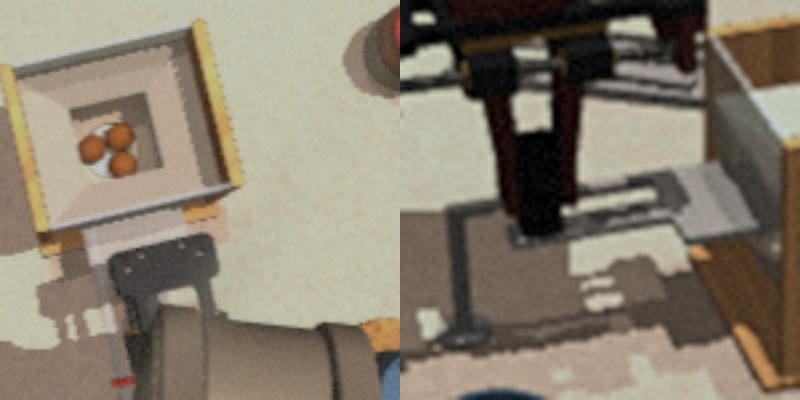

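Walnuts rest in the white bowl seen through the outlet (about (108,150)), and the red mark is at (120,381). The wrist view should confirm pointer against mark.

View pics/w.png

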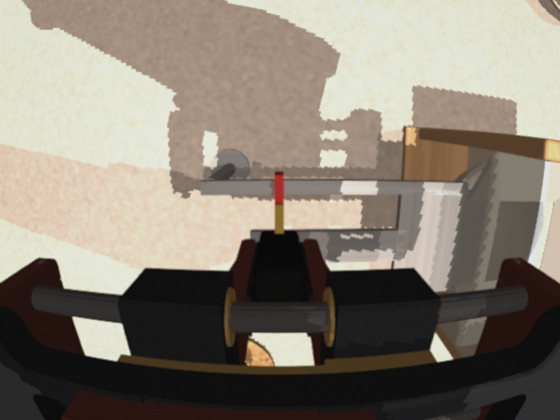

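The wrist view shows the yellow pointer (279,218) in line with the red mark (279,188). Handing in.

```bash
python3 - <<'E'
from station import *
print(telemetry.get_clock(),telemetry.get_grasp_force()); print(job.job_done())
E
```

```text
26.1833 30.003013908863068
the job is handed in; nothing more can be done
None
```

I handed the job in at 26 s of the 72 s allowed: the walnuts are in the bowl, the empty cup is upright on its coaster, and the gripper is holding the handle with the pointer level with the red mark.

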